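# Find the hidden key of the scrap bin and hold its flap open

### The job

I want to scrape my plate into the grey scrap bin on the counter. Its flap is worked by a flush key hidden somewhere along the plain grey panel on the bin's top: feel gently along the panel with the fingertips to find the key, then press it right down so that the flap swings up, and keep it pressed - the program finishes while still holding the key down and the flap open. Do not touch the flap, and do not move or pick up anything else on the counter.

Things in the scene. Friction and masses are not known exactly. Their poses are not given: they have to be found in the camera images.
- bin: Grey scrap bin, 253 (x) by 444 (y) by 150 mm (z), fixed, sunk 0 to 30 mm into the counter (varies). Origin: centre of its underside; z up. The flat grey panel is the strip of its top on the -x side (robot's side): bin x -127 to -21 mm, full length in y, level face at bin z 150 mm, 120 to 150 mm above the counter. The green flap covers the rest: bin x -16 to +128 mm.
- panel (a point): Centre of the panel's top face (bin x = -73 mm, y = 0, z = 150 mm), axes as the bin's. The hidden key, in the same grey with a 1.5 mm seam around it, measures 56 mm along bin x by 50 mm along bin y. Its centre lies on the panel's long centre line (bin x = -73 mm), anywhere from -62 to +62 mm from this point along bin y; it differs in every run and is not reported. At rest the key's top is 2 mm below the panel's face, level; the rest of the panel is rigid.
- key (a joint): How far the key is pressed in, straight down: 0 at rest, 0.008 m fully down (its top then 10 mm below the panel's face). It starts to yield at about 4 N, is fully down at about 6 N and springs back when let go.
- flap: The green flap, 144 (x) by 440 (y) by 6 mm, not to be touched by the robot. Origin on its hinge line beside the panel: bin x = -18 mm, y = 0, z = 147 mm. Shut it lies level with its axes as the bin's. It is geared to the key (about 0.056 rad per mm of press), tilts up to about 0.45 rad with its far (+x) edge rising by about 63 mm, and falls shut when the key is let go.
- tub_large: Orange plastic tub, 150 by 110 by 60 mm, open on top, origin under its centre. Leave alone.
- tub_medium: Orange tub, 130 by 90 by 66 mm, nested in the large one, origin under its centre. Leave alone.
- tub_small: Orange tub, 110 by 70 by 72 mm, nested in the medium one, origin under its centre. Leave alone.
- pot: Steel sauce pot with clip-on lid, 156 mm across, 117 mm high, handle 200 mm out along its -x at 85 mm height; origin under its centre. Leave alone.
- plate: Blue melamine plate, 210 mm across, 20 mm high, origin under its centre. Leave alone.
- toothpicks: Bamboo toothpick holder, 44 mm across, 70 mm high with its picks, origin under its centre. Leave alone.
- mug: White mug, 80 mm across, 90 mm high, origin under its centre. Leave alone.

How it is judged (in metres and radians):
At the end, for the whole second after the job is handed in: The key is held at least 6 mm down (of 8 mm) and the flap stands open by more than 0.32 rad, all through the last second (value of joint key above 0.006 m and angle between flap's own z axis and vertical above 0.32 rad); the arm keeps its last pose, push and grip.
It fails at once if the robot touches the flap (contact force between any of the fingers, the arm and flap above 0.3 N).
It fails at once if the robot presses on anything with more than 45 N (contact force between any of the fingers, the arm and anything else above 45 N).
It fails at once if something else on the counter is moved by more than 25 mm or lifted (distance of any of tub_large, tub_medium, tub_small, pot, plate, toothpicks, mug from where it was at the start of the episode above 0.025 m or height (world z) of any of tub_large, tub_medium, tub_small, pot, plate, toothpicks, mug above 0.015 m).
It also fails if it takes over 48 s, if anything falls off the work surface, if the arm or the gripper's body presses on something with over 40 N, if the wrist force passes 120 N, or if a joint passes its speed limit or range.

### The arm

A 7-joint arm with a two-finger parallel gripper is mounted at the origin on the work surface. World frame = base frame: x ahead of the robot, y to its left, z up, the work surface at z = 0. Lengths are in mm, angles in rad, forces in N, time in s.
With the tool pointing down it reaches from about 400 to 875 mm from the base axis. Payload 4.4 kg.
Tool frame: the origin (TCP) lies at the very end of the fingers, on their centre line; the grasp point (between the pads) lies 19 mm behind it; z points along the fingers, x is the direction in which the jaws open and shut, and the axes are right-handed (so a half turn about z gives the same grasp; the last joint's range is limited). The gripper opens to 85 mm and grips with 20 to 120 N. Pads are 22 mm wide; open, the fingers measure 114 mm over their backs; the gripper's body (76 mm by 85 mm) begins 54 mm behind the grasp point. The pads swing forward as they close: fully open they stand 13 mm farther back than shut.
Start: joints at [-0.066, 0.628, 0.038, 1.517, -0.027, 0.996, -0.02], TCP at [650.014, 0.027, 231.313] pointing down, gripper open.
Joint ranges: [-3.06, 3.06], [-0.37, 2.12], [-1.25, 1.32], [0.18, 2.47], [-1.1, 4.24], [0.23, 1.98], [-2.94, 2.94]. Speed limits (rad/s): [2.57, 2.57, 3.14, 3.14, 3.14, 3.14, 3.14].

### API

Orientations are given as [roll, pitch, yaw] about the fixed x, y, z axes, in that order (R = Rz(yaw) Ry(pitch) Rx(roll)).
In Python, from cell import telemetry, get_image, get_calibration, ctrl gives the robot as it stands. The module is installed in compiled form; this text tells all that it offers.
- The arm moves only by the tool arm_command, never from a script. Its arguments are lists of equal length, an entry for each row: "rot": the turn, a rotation vector about the world's x, y, z in degrees, a list of three; "slide": the shift along the world's x, y, z in mm, a list of three; "gripper": the finger opening in mm, from 0 to 85.4. A call has 1 to 5 rows; each row shifts and turns the pose as measured when the row begins; what a row does not reach is not made up. A row lasts 1/12 s, in which the tool goes at most 41.7 mm and 7.16 degrees, less where a joint would pass 70% of its speed; a pose out of reach is approached as far as the arm can. A call with a gripper value outside its range is refused whole. The fingers move at their own pace and stop on an object; the grip force is fixed at half the most. Time passes only in rows, so rows that do not move let the fingers close. It gives the time, the measured TCP pose, the force and the opening at its end, in the units of the state.
- telemetry.read_state(): the state, without advancing time (a new reading comes with each control period).
- get_image(name): name is "scene" or "side" or "wrist"; returns (picture, depth): 384x512x3 uint8, red, green, blue; 384x512 float32, mm along the optical axis (not along the pixel's ray), 0 where there is no reading.
- get_calibration(name): a dict with "fx", "fy", "cx", "cy" (pixels), "xyz" and "attitude" of the camera in the world. Camera axes: x right, y up, looking along -z (the intrinsics and any distortion apply to the point x, -y, -z); pixel columns grow to the right and rows downward; lengths in mm; the calibration is good to about 2 mm. The wrist camera is an equidistant fisheye: a pixel r from the principal point sees the ray r / f radians off the axis. A picture is of the moment at which its call begins: read the wrist's pose just before it. get_calibration takes no time and is no camera call; for the wrist camera it gives the pose at the moment of the call.
- ctrl.finish_job(): hands the job in, once; it reports no verdict.
The state is a dict: "clock": time; "qpos": joint angles; "qd": joint speeds; "tau": joint torques, N m; "eef_pos": TCP position; "tool_rot": TCP orientation; "force": force on the tool from outside, world axes, zero at the start; "torque": the same for the moment, N m; "width": finger opening in mm.
Only numpy, scipy, OpenCV 4.12 (cv2) and the standard library are available. Lean on these libraries where they do the work, as an engineer would, in place of code of your own. Each camera call takes 0.05 s, during which the arm holds its last target.

## Working session

There is one attempt and no reset: what is moved stays moved. The work goes in short steps, Python scripts to look and compute and a tool call to move; the robot and the scene stay as the last step left them, time stands still between calls to the robot, and variables do not carry over. Pictures are saved under pics/ and viewed, and the job is handed in when it is done.

Besides the shell and the picture viewer there is one more tool, called after "Emit:" by a JSON object that holds its "method" and its "body". arm_command: Moves the arm, as the interface text tells. Its arguments: {"type":"object","properties":{"rot":{"type":"array"},"slide":{"type":"array"},"gripper":{"type":"array"}},"required":["rot","slide","gripper"]}

```bash
mkdir -p pics; python3 - <<'E'
from cell import telemetry,get_image,get_calibration
import cv2,numpy as np
print(telemetry.read_state())
for n in("scene","side"):
    p,d=get_image(n); c=get_calibration(n); print(n,c)
    cv2.imwrite(f"pics/{n}0.png",cv2.cvtColor(p,cv2.COLOR_RGB2BGR)); np.save(f"{n}_d.npy",d); np.save(f"{n}_p.npy",p)
E
```

```text
{'clock': 0.0, 'qpos': array([-0.06581694,  0.62934158,  0.03841166,  1.5184117 , -0.0270007 ,
        0.99629555, -0.01995736]), 'qd': array([ 2.68739919e-04, -1.22271579e-03,  4.87271392e-05, -6.99014634e-04,
       -3.07178467e-04, -2.56833304e-03, -1.09036289e-03]), 'tau': array([-1.11932164e-03, -5.63405585e+01,  1.22606792e+00, -1.93450052e+01,
        1.09587883e-02,  1.05136272e-02, -8.84369996e-06]), 'eef_pos': array([6.49351301e+02, 5.67703536e-02, 2.30377514e+02]), 'tool_rot': array([3.14158480e+00, 1.93915999e-03, 8.27007735e-05]), 'force': array([-0.7617639 , -0.0753087 , -0.00878645]), 'torque': array([ 0.01807498, -0.01690232, -0.06424354]), 'width': 85.22330454401248}
scene {'fx': 417.3946645750186, 'fy': 417.3946645750186, 'cx': 249.12426688079287, 'cy': 195.53867911909694, 'xyz': array([1275.38099313,  722.42015317, 1124.50387386]), 'attitude': array([0.81704495, 0.0058112 , 2.29799363])}
side {'fx': 360.6968552777683, 'fy': 360.6968552777683, 'cx': 255.02214928276186, 'cy': 189.97573798582397, 'xyz': array([ 163.12496865,  737.74023831, 1080.47640168]), 'attitude': array([ 0.70975813, -0.0138145 , -2.74281415])}
```

View pics/scene0.png

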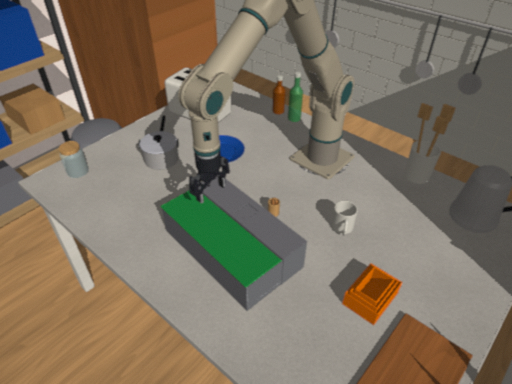

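View pics/side0.png

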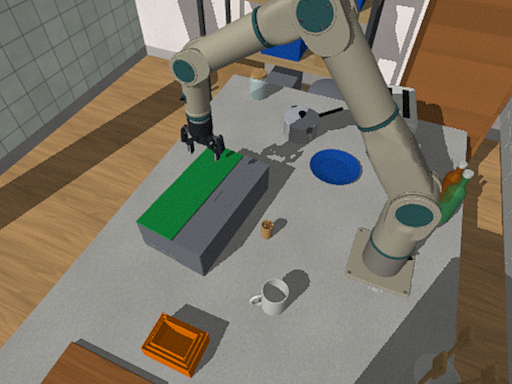

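The scene view shows the bin, with the green flap on the far side at (215,238) and the grey panel beside it at (245,215). The gripper is over the bin's -y end. In the side view there is a faint mark on the panel near (220,197). Next I'll measure the bin and enlarge that area.

```bash
cat > h.py <<'E'
import numpy as np,cv2
from scipy.spatial.transform import Rotation as R
def world(c,d):
    v,u=np.mgrid[0:384,0:512]
    P=np.stack([(u-c["cx"])/c["fx"]*d,-(v-c["cy"])/c["fy"]*d,-d],-1)
    return P@R.from_euler("xyz",c["attitude"]).as_matrix().T+c["xyz"]
E
python3 - <<'E'
from h import *
from cell import get_calibration
for n in("scene","side"):
    p=np.load(n+"_p.npy").astype(int);d=np.load(n+"_d.npy");W=world(get_calibration(n),d)
    g=(p[...,1]>p[...,0]*2+20)&(p[...,1]>p[...,2]*2)&(d>0)&(W[...,2]>80)&(W[...,2]<220)
    g=cv2.erode(g.astype(np.uint8),np.ones((3,3)))>0
    nl,l,s,_=cv2.connectedComponentsWithStats(g.astype(np.uint8)); k=1+np.argmax(s[1:,4]); q=W[l==k]
    print(n,len(q),"z",np.median(q[:,2]),q[:,2].std(),"rect",cv2.minAreaRect(q[:,:2].astype(np.float32)))
    # panel and flap rect together
    z=np.median(q[:,2]); 
    t=(abs(W[...,2]-z)<8)&(d>0)&(np.linalg.norm(W[...,:2]-q[:,:2].mean(0),axis=-1)<400)
    t=cv2.erode(t.astype(np.uint8),np.ones((2,2)))
    nl,l,s,_=cv2.connectedComponentsWithStats(t); k=1+np.argmax(s[1:,4]);q=W[l==k]
    print(" top",len(q),"z",np.median(q[:,2]),cv2.minAreaRect(q[:,:2].astype(np.float32)))
    cv2.imwrite(f"pics/{n}_top.png",(l==k)*255)
    tb=(d>0)&(abs(W[...,2])<15)&(abs(W[...,0]-600)<250)&(abs(W[...,1])<400);print(" table z",np.median(W[...,2][tb]))
    for name,(r,c_) in {"mark":(197,220)}.items():
        if n=="side":print(name,W[r,c_])
p=np.load("side_p.npy")[130:290,130:290]
p=cv2.resize(p,None,fx=3.7,fy=3.7,interpolation=cv2.INTER_CUBIC)
cv2.imwrite("pics/sidecrop.png",cv2.cvtColor(cv2.convertScaleAbs(p,alpha=1.6),cv2.COLOR_RGB2BGR))
E
```

```text
scene 3801 z 131.40502571778347 1.9745494739940657 rect ((681.568603515625, 48.449676513671875), (426.21343994140625, 132.82940673828125), 83.5634536743164)
 top 7162 z 131.38971783150998 ((624.8937377929688, 57.53605651855469), (439.7322692871094, 255.34817504882812), 83.45437622070312)
 table z 1.4090240740183617
side 2460 z 129.8587551165171 1.9122279039663586 rect ((672.8248291015625, 47.01390075683594), (427.6658935546875, 132.74884033203125), 82.87125396728516)
 top 6655 z 129.84854028527457 ((616.3272094726562, 51.781005859375), (440.54840087890625, 250.69097900390625), 83.10597229003906)
 table z 0.14324636135972924
mark [565.72636453  56.35196778 129.24932564][ WARN:0@0.888] global loadsave.cpp:1063 imwrite_ Unsupported depth image for selected encoder is fallbacked to CV_8U.
```

View pics/sidecrop.png

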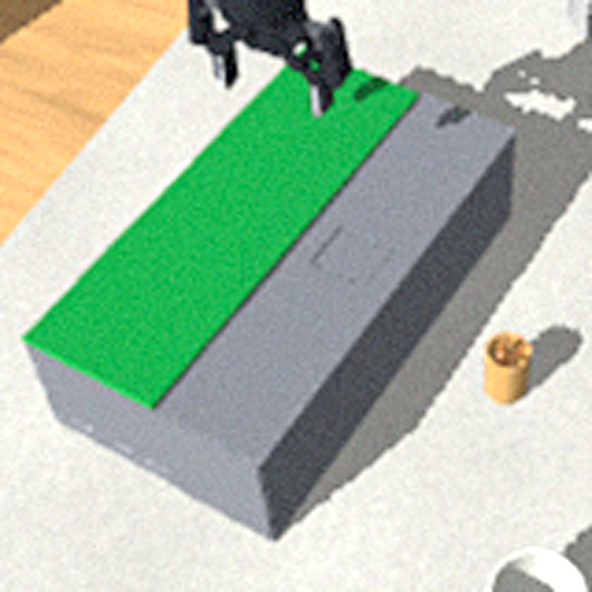

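The seam is faintly visible around crop (352,255), which is about side pixel (225,199). I'll cross-check the bin pose with the wrist camera, since the two fixed cameras disagree by about 8 mm.

```bash
python3 - <<'E'
from h import *
from cell import get_calibration,get_image,telemetry
c=get_calibration("wrist");p,d=get_image("wrist");print(c, telemetry.read_state()["eef_pos"])
np.save("w_p.npy",p);np.save("w_d.npy",d)
cv2.imwrite("pics/wrist0.png",cv2.cvtColor(p,cv2.COLOR_RGB2BGR))
for n,pts in (("side",[(225.1,198.9),(221.9,191.6),(214.3,200.8),(225.1,206.2),(236.8,197.6)]),):
    c=get_calibration(n)
    for u,v in pts:
        r=R.from_euler("xyz",c["attitude"]).apply([(u-c["cx"])/c["fx"],-(v-c["cy"])/c["fy"],-1])
        print((u,v),c["xyz"]+r*(130-c["xyz"][2])/r[2])
p=np.load("scene_p.npy")[170:300,150:310]
p=cv2.resize(p,None,fx=4.5,fy=4.5,interpolation=cv2.INTER_CUBIC)
cv2.imwrite("pics/scenecrop.png",cv2.cvtColor(cv2.convertScaleAbs(p,alpha=1.6),cv2.COLOR_RGB2BGR))
E
```

```text
{'fx': 297.3186396354542, 'fy': 297.3186396354542, 'cx': 258.57286252900616, 'cy': 192.54221426656878, 'xyz': array([649.93256859,  77.94560441, 374.0260727 ]), 'attitude': array([-3.08439605e-01,  2.02480497e-03, -3.37561537e-05])} [6.49542723e+02 5.32744647e-02 2.30615479e+02]
(225.1, 198.9) [545.81157313  57.49339992 130.        ]
(221.9, 191.6) [570.19348612  32.59036363 130.        ]
(214.3, 200.8) [575.61779057  79.4901962  130.        ]
(225.1, 206.2) [532.03066382  85.82338691 130.        ]
(236.8, 197.6) [511.782822    36.46255951 130.        ]
```

View pics/wrist0.png

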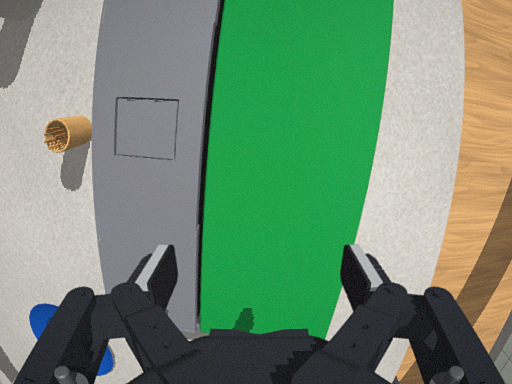

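View pics/scenecrop.png

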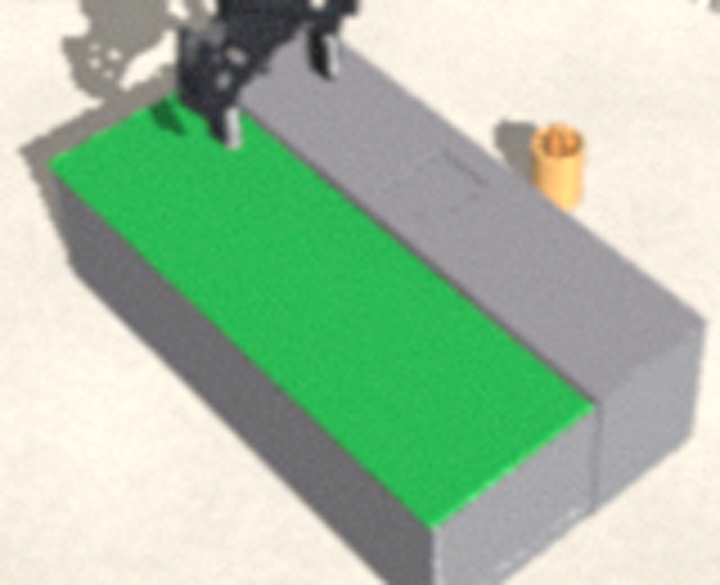

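The wrist picture shows the key's seam clearly, with corners at about (117,97), (179,100), (176,159) and (115,155) and the centre near (147,128).

```bash
cat >> h.py <<'E'
def wray(c,u,v):
    a=(u-c["cx"])/c["fx"];b=(v-c["cy"])/c["fy"];t=np.hypot(a,b)
    return R.from_euler("xyz",c["attitude"]).apply([np.sin(t)*a/t,-np.sin(t)*b/t,-np.cos(t)])
def wpt(c,u,v,z):
    r=wray(c,u,v);return c["xyz"]+r*(z-c["xyz"][2])/r[2]
def wdep(c,u,v,d):
    r=wray(c,u,v);f=R.from_euler("xyz",c["attitude"]).apply([0,0,-1]);return c["xyz"]+r*d/(r@f)
E
python3 - <<'E'
from h import *
from cell import get_calibration
c=get_calibration("wrist");d=np.load("w_d.npy")
for u,v in [(147,128),(130,180),(190,60),(160,40),(185,200),(300,100)]: print((u,v),wdep(c,u,v,d[v,u]))
z=129.5
q=[wpt(c,u,v,z) for u,v in[(117,97),(179,100),(176,159),(115,155)]]
print(np.round(q,1),np.mean(q,0),np.linalg.norm(q[0]-q[1]),np.linalg.norm(q[1]-q[2]))
print("flap edge/panel edges",[np.round(wpt(c,u,v,z),1) for u,v in[(200,200),(211,100),(104,40),(93,130)]])
E
```

```text
(147, 128) [553.55278069  58.12963703 129.17249973]
(130, 180) [533.31272619  12.35334088 131.11225746]
(190, 60) [593.59782259 113.6418576  129.97809977]
(160, 40) [568.0212002  133.0420235  131.54834707]
(185, 200) [584.68473192  -6.25179296 131.64666715]
(300, 100) [682.97223015  79.10883899 131.87207242]
[[525.9  87.5 129.5]
 [583.6  80.5 129.5]
 [578.6  30.2 129.5]
 [519.7  35.6 129.5]] [551.96416112  58.43413349 129.5       ] 58.089392816118625 50.51421646311217
flap edge/panel edges [array([597.9,  -6.9, 129.5]), array([610.7,  79.3, 129.5]), array([513.1, 141.3, 129.5]), array([498.2,  59.9, 129.5])]
```

Emit:
{"method": "arm_command", "body": {"rot": [[0, 0, -3], [0, 0, -3.5], [0, 0, 0], [0, 0, 0], [0, 0, 0]], "slide": [[-30, 20, 0], [-30, 20, 0], [-25, 25, 0], [-8, 25, 0], [0, 22, -5]], "gripper": [0, 0, 0, 0, 0]}}

```text
clock: 0.57
eef_pos: [552.5, 106.0, 223.7]
tool_rot: [3.135, 0.002, -0.133]
force: [0.1, -0.1, -0.2]
width: 25.4
```

Emit:
{"method": "arm_command", "body": {"rot": [[0, 0, 0], [0, 0, 0], [0, 0, 0], [0, 0, 0], [0, 0, 0]], "slide": [[5, 5, -30], [0, 0, -25], [0, 0, -15], [0, 0, -5], [0, 0, 0]], "gripper": [0, 0, 0, 0, 0]}}

```text
clock: 0.98
eef_pos: [555.1, 121.2, 146.3]
tool_rot: [3.141, 0.003, -0.12]
force: [-0.3, 0.6, 0.3]
width: 0.6
```

```bash
python3 - <<'E'
from h import *
from cell import get_calibration,get_image,telemetry
c=get_calibration("wrist");p,d=get_image("wrist");s=telemetry.read_state();print(s["eef_pos"],s["tool_rot"],s["force"],s["width"],c)
np.save("w_p.npy",p);np.save("w_d.npy",d)
cv2.imwrite("pics/wrist1.png",cv2.cvtColor(p,cv2.COLOR_RGB2BGR))
E
```

```text
[555.35388    121.11853375 146.83077007] [ 3.14105838e+00  2.05561381e-03 -1.20381107e-01] [0.02635648 0.42233471 0.57329159] -0.2130396867308612 {'fx': 297.3186396354542, 'fy': 297.3186396354542, 'cx': 258.57286252900616, 'cy': 192.54221426656878, 'xyz': array([565.03770044, 198.61999366, 289.83059223]), 'attitude': array([-0.30915466,  0.00269266, -0.12014041])}
```

View pics/wrist1.png

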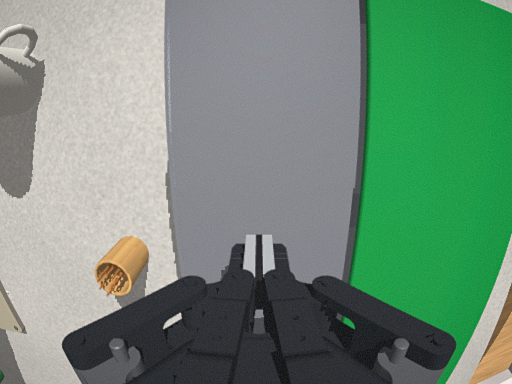

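The closed fingertips at (259,245) are centred on the panel, whose edges are at columns 170 and 358. I'll feel the rigid panel here first.

Emit:
{"method": "arm_command", "body": {"rot": [[0, 0, 0], [0, 0, 0], [0, 0, 0], [0, 0, 0], [0, 0, 0]], "slide": [[0, 0, -4], [0, 0, -3], [0, 0, -2], [0, 0, -2], [0, 0, -1]], "gripper": [0, 0, 0, 0, 0]}}

```text
clock: 1.45
eef_pos: [558.3, 120.2, 137.6]
tool_rot: [-3.14, -0.005, -0.123]
force: [0.6, -0.0, 0.4]
width: 0.3
```

Emit:
{"method": "arm_command", "body": {"rot": [[0, 0, 0], [0, 0, 0], [0, 0, 0], [0, 0, 0]], "slide": [[0, 0, -2], [0, 0, -2], [0, 0, -1], [0, 0, -1]], "gripper": [0, 0, 0, 0]}}

```text
clock: 1.78
eef_pos: [559.0, 119.9, 131.8]
tool_rot: [-3.14, -0.006, -0.123]
force: [-0.5, -0.5, 0.4]
width: -0.1
```

Emit:
{"method": "arm_command", "body": {"rot": [[0, 0, 0], [0, 0, 0], [0, 0, 0]], "slide": [[0, 0, -1], [0, 0, -1], [0, 0, 0]], "gripper": [0, 0, 0]}}

```text
clock: 2.03
eef_pos: [559.1, 120.0, 130.4]
tool_rot: [-3.14, -0.006, -0.123]
force: [-0.2, 1.1, 0.3]
width: 0.1
```

Emit:
{"method": "arm_command", "body": {"rot": [[0, 0, 0], [0, 0, 0]], "slide": [[0, 0, -1], [0, 0, -1]], "gripper": [0, 0]}}

```text
clock: 2.2
eef_pos: [559.3, 120.0, 130.2]
tool_rot: [-3.139, -0.007, -0.123]
force: [-3.5, -0.2, 12.4]
width: 0.2
```

Rigid contact at z of about 130.2. I'll lift and feel the next spot towards -y.

Emit:
{"method": "arm_command", "body": {"rot": [[0, 0, 0], [0, 0, 0], [0, 0, 0], [0, 0, 0], [0, 0, 0]], "slide": [[0, 0, 5], [-2, -12, 0], [-1, -12, 0], [0, 0, -2], [0, 0, -1]], "gripper": [0, 0, 0, 0, 0]}}

```text
clock: 2.62
eef_pos: [556.1, 93.1, 132.5]
tool_rot: [-3.139, -0.008, -0.124]
force: [0.2, 0.6, 0.4]
width: -0.1
```

Emit:
{"method": "arm_command", "body": {"rot": [[0, 0, 0], [0, 0, 0], [0, 0, 0], [0, 0, 0]], "slide": [[0, 0, -1], [0, 0, -1], [0, 0, -1], [0, 0, -0.5]], "gripper": [0, 0, 0, 0]}}

```text
clock: 2.95
eef_pos: [555.9, 91.9, 130.3]
tool_rot: [-3.14, -0.007, -0.126]
force: [-1.0, 0.0, 3.3]
width: 0.0
```

Still rigid at 130.3. Next is the expected key position at about (552,58).

Emit:
{"method": "arm_command", "body": {"rot": [[0, 0, 0], [0, 0, 0], [0, 0, 0], [0, 0, 0], [0, 0, 0]], "slide": [[0, 0, 5], [-2, -15, 0], [-2, -15, 0], [0, -2, -1], [0, 0, -1]], "gripper": [0, 0, 0, 0, 0]}}

```text
clock: 3.37
eef_pos: [552.1, 60.7, 133.7]
tool_rot: [-3.138, -0.008, -0.123]
force: [-0.5, -0.2, 0.4]
width: -0.4
```

Emit:
{"method": "arm_command", "body": {"rot": [[0, 0, 0], [0, 0, 0], [0, 0, 0], [0, 0, 0]], "slide": [[0, 0, -1], [0, 0, -1], [0, 0, -1], [0, 0, 0]], "gripper": [0, 0, 0, 0]}}

```text
clock: 3.7
eef_pos: [552.0, 61.9, 129.7]
tool_rot: [-3.137, -0.007, -0.122]
force: [0.4, 0.5, -0.5]
width: -0.2
```

Now below the panel face level with no contact force, so this is the key's recess. I'll continue down gently.

Emit:
{"method": "arm_command", "body": {"rot": [[0, 0, 0], [0, 0, 0], [0, 0, 0]], "slide": [[0, -1, -1], [0, -1, -1], [0, 0, -1]], "gripper": [0, 0, 0]}}

```text
clock: 3.95
eef_pos: [552.1, 61.6, 127.0]
tool_rot: [-3.136, -0.007, -0.12]
force: [-1.8, -1.3, 5.5]
width: 0.2
```

Emit:
{"method": "arm_command", "body": {"rot": [[0, 0, 0], [0, 0, 0], [0, 0, 0]], "slide": [[0, 0, -1.5], [0, 0, -1.5], [0, 0, -1.5]], "gripper": [0, 0, 0]}}

```text
clock: 4.2
eef_pos: [552.1, 61.5, 123.2]
tool_rot: [-3.136, -0.008, -0.12]
force: [-2.0, -0.4, 5.5]
width: 0.3
```

Emit:
{"method": "arm_command", "body": {"rot": [[0, 0, 0], [0, 0, 0], [0, 0, 0]], "slide": [[0, 0, -1.5], [0, 0, -1.5], [0, 0, -1]], "gripper": [0, 0, 0]}}

```text
clock: 4.45
eef_pos: [552.2, 61.6, 120.2]
tool_rot: [-3.135, -0.008, -0.12]
force: [-3.3, 0.3, 16.0]
width: -0.0
```

Emit:
{"method": "arm_command", "body": {"rot": [[0, 0, 0], [0, 0, 0]], "slide": [[0, 0, -1], [0, 0, -1]], "gripper": [0, 0]}}

```text
clock: 4.62
eef_pos: [552.1, 61.5, 120.2]
tool_rot: [-3.135, -0.008, -0.12]
force: [-3.2, -0.3, 11.9]
width: 0.2
```

```bash
python3 - <<'E'
from h import *
from cell import get_calibration,get_image,telemetry
for n in("scene","wrist","side"):
    p,d=get_image(n);cv2.imwrite(f"pics/{n}2.png",cv2.cvtColor(p,cv2.COLOR_RGB2BGR))
    if n=="wrist":continue
    W=world(get_calibration(n),d);p=p.astype(int)
    g=(p[...,1]>p[...,0]*2+20)&(p[...,1]>p[...,2]*2)&(d>0)&(W[...,2]>80)&(W[...,2]<260)
    g=cv2.erode(g.astype(np.uint8),np.ones((3,3)))>0
    q=W[g];A=np.c_[q[:,:2],np.ones(len(q))];s=np.linalg.lstsq(A,q[:,2],rcond=None)[0];print(n,"flap tilt",np.arctan(np.hypot(*s[:2])))
s=telemetry.read_state();print(s["eef_pos"],s["force"],s["clock"])
E
```

```text
scene flap tilt 0.45272931810088285
side flap tilt 0.4469981990156934
[552.16437695  61.57173138 120.22655467] [-2.24828817 -0.47186361 12.77054558] 4.7667
```

View pics/side2.png

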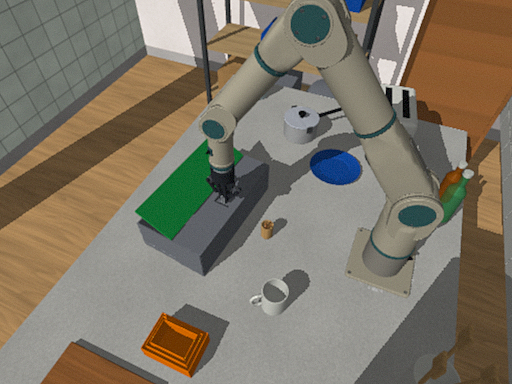

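View pics/scene2.png

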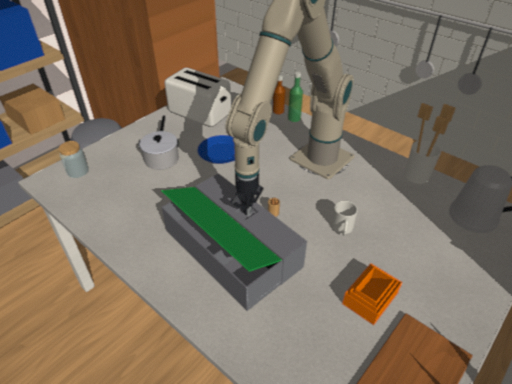

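Both pictures show the flap standing open (side (190,190), scene (215,225)) with the gripper clear of it and the other objects in place. The key is at its stop with a steady push of about 12 N, so I'll hand in.

```bash
python3 - <<'E'
from cell import telemetry,ctrl
ctrl.finish_job()
s=telemetry.read_state();print(s["clock"],s["eef_pos"],s["force"])
E
```

```text
the job is handed in; nothing more can be done
the job is handed in; nothing more can be done
```

The key is pressed fully down and held, the flap is open, and I've handed the job in. It took about 4.8 s of the 48 s allowed.

**Finding the key:** The wrist camera showed the key's seam around (552, 58) mm. I checked this by tapping along the panel with closed fingertips. The panel was rigid at z ≈ 130.2 mm at y = 120 and y = 92. At (552, 61) the fingertips went below that level with no force, then met the key, which yielded at about 5.5 N.

**Last checks before hand-in:**
- **Key:** The fingertips stopped at z = 120.2 mm, 10 mm below the panel face, so the key is at its stop. The push held steady at about 12–13 N.
- **Flap:** I measured its tilt at 0.453 rad from the scene camera and 0.447 rad from the side camera; more than 0.32 rad was needed. In both pictures the gripper was clear of it.
- **Forces:** The largest reading between moves was 16 N, against the 45 N limit.
- **Other objects:** They looked unmoved in both pictures; I did not measure their positions.

**Disagreements:** The scene and side cameras differed by about 8 mm on the bin's position. I went by the wrist camera, and touch confirmed it. The script's last state reading returned only the "job is handed in" message, so I have no reading from the final second.

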